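Latch the gasketed laundry tub

TASK

Shut the detergent tub and latch it: push the half-open lid down until it rests on its rubber gasket, swing the wire loop up and over the lip of the keeper on the lid's front, then press the steel lever down past its dead point to its stop so that the lid is pulled tight. Before letting go, bear down on the lever at its stop with a firm push of about 13 N for half a second; never push harder than 20 N on any part of the tub or its latch, and leave the other things on the table where they are.

Things in the scene. Friction and masses are not known exactly. Their poses are not given: they have to be found in the camera images.
- tub: White plastic tub 180 (x) x 260 (y) x 130 mm high, screwed to the table by steel strips along its ends. Origin: centre of its underside. Its +x axis points out of its front ('outward' below), the side with the latch, away from the robot, turned up to 20 degrees either way; +z is up. Front face of tub and shut lid: x = 90 mm. The latch stays within |y| = 56 mm.
- lid (a joint): Hinge (rad) of the grey lid, 180 x 260 mm, 56 mm deep, at tub x = -90, z = 132 mm. 0 = tight, positive = open; starts half open. Stiff: stays where left, takes some 3 N at the front edge. Let down, it rests on the springy gasket at about 0.035, its front 6 mm short of tight; from there the gasket resists ever more, to about 60 N when tight: work for the latch.
- lid_edge (a point): Middle of the lid's top front edge, at tub x = 90, z = 190 mm when tight. The lid's top is flat.
- seat (a point): Where the wire bar's centre lies when hooked in the keeper, 12 mm out of the lid's face; axes of the lid (x outward, z up). Keeper: steel lug 30 mm wide (y) on the lid's front; its top, 4 mm under this point, reaches 22 mm out of the face and ends in a lip 4 mm thick that rises 7 mm above the lug (3 mm above this point). The bar drops into the 18 mm channel between lip and face.
- lever (a joint): Toggle lever (rad), grows as it rises; 1.95 = upper stop. Starts raised, 1.75 to 1.9. Friction keeps it where left. Pressed down with the wire hooked, its tip resists with up to about 6 N; near 0.3 it passes the dead point and is pulled on to its stop, a firm rubber roller below it on the tub. The roller is adjustable, so the stop lies anywhere from 0 to 0.15: find it by feel.
- lever_hinge (a point): Lever's pivot on the tub's front, 18 mm out of the face, 95 mm above the table, axis along tub y.
- lever_tip (a point): End of the lever's handle, a flat steel plate 26 mm wide (y), 5 mm thick, straight from the pivot to this point 85 mm away. The handle's direction above straight outward is lever - 0.908 rad: 52 degrees downward at 0, about 52 upward at the start. Press on its upper face, 65 to 80 mm from the pivot.
- bail_hinge (a point): Where the wire loop hangs on the lever, 22 mm from the lever's pivot in the direction 50 degrees below that of the handle; it moves with the lever.
- bail (a joint): Hinge of the wire loop on the lever (rad); grows as the loop tips outward. Swings freely. The loop's direction above straight outward is 1.586 + lever - bail. Starts hanging outward on its stop (3.05), some 15 to 30 degrees above level.
- bar (a point): Middle of the loop's cross bar: a round rod 8 mm thick, 104 mm long along tub y, 91.5 mm from bail_hinge; side wires (6 mm thick) at its ends. Can be pinched from above beside the handle, 32 mm from its middle; it turns in the fingers. Past upright the loop falls against the lid's face by itself; with the lever raised and the lid on its gasket it clears the lip by about 6 mm.
- softener: Bottle, 68 mm wide, 190 mm tall, standing (bystander; origin under its centre).
- pods: Jar, 84 mm wide, 105 mm tall, standing beside the tub (bystander).
- stain_can: Aluminium can, 58 mm wide, 140 mm tall, standing beside the tub (bystander).
- scoop: Clear measuring cup, 72 mm wide, 55 mm tall, standing in front of the tub (bystander).
- wrench: Wrench lying in front of the tub (bystander).
- brush: Scrubbing brush, lying (bystander).
- coin_tray: Steel coin tray 110 x 150 x 35 mm (bystander).

How it is judged:
By the outcome, as a careful person would: the job done as asked, in the order asked, and still so for the second after the job is handed in, with the robot touching nothing.
It also fails if it takes over 72 s, if anything falls off the work surface, if the arm or the gripper's body presses on something with over 40 N, if the wrist force passes 120 N, or if a joint passes its speed limit or range.

ROBOT

A 6-joint arm with a two-finger parallel gripper is mounted at the origin on the work surface. World frame = base frame: x ahead of the robot, y to its left, z up, the work surface at z = 0. Lengths are in m, angles in rad, forces in N, time in s.
With the tool pointing down it reaches from about 0.375 to 0.925 m from the base axis. Payload 5.7 kg.
Tool frame: the origin (TCP) lies at the very end of the fingers, on their centre line; the grasp point (between the pads) lies ctrl.grip_depth behind it (ctrl.grip_depth is the distance from the TCP to the grasp point, in m); z points along the fingers, y is the line along which they close (so a half turn about z gives the same grasp; the last joint's range is limited). The gripper opens to 88 mm and grips with 3 to 60 N. Pads are 20 mm wide; open, the fingers measure 115 mm over their backs; the gripper's body (75 mm by 178 mm) begins 61 mm behind the grasp point.
Start: joints at [1.044, 0.359, 1.51, -0, 1.272, -0.115], TCP at [0.24, 0.55, 0.223] pointing down, gripper open.
Joint ranges: [-2.97, 2.97], [-1.01, 2.36], [0.21, 2.38], [-0.96, 4.11], [0.2, 2.71], [-2.98, 2.98]. Speed limits (rad/s): [2.39, 2.39, 3.14, 3.14, 3.14, 3.14].

INTERFACE

Orientations are given as a unit quaternion [w, x, y, z].
In Python, from cell import readout, eyes, hand_in, ctrl gives the robot as it stands. The module is installed in compiled form; this text tells all that it offers.
- The arm moves only by the tool send_rows, never from a script. Its argument "deltas" is a list of rows, each a list of 2 entries, a list of its own where there are three numbers: the shift along the world's x, y, z scaled (see below), then the turn about the world's z scaled (see below). In form: [[[tx, ty, tz], turn], ...]. A call has exactly 10 rows; each row is the pose to reach, as a shift and turn from the pose commanded when the call began, turning the shorter way round; what a row does not reach only later rows make up. The controller multiplies each number of a shift by 50 cm and each number of a turn by 360 degrees. A row lasts 1/12 s, in which the tool goes at most 41.7 mm and 7.16 degrees, less where a joint would pass 70% of its speed; a pose out of reach is approached as far as the arm can. A call with a number of a shift or a turn outside -1 to 1 is refused whole. A call with a gripper value outside its range is refused whole. "jaw" is the closure, from -1 (fully open) to 1 (shut), set as the call begins (left out, the last holds). The fingers move at their own pace and stop on an object; "squeeze" is the grip in N (left out, the last holds). Time passes only in rows, so rows that repeat a pose let the fingers close, or fill a call up. It gives the time, the measured TCP pose, the force, the opening and the grip force at its end, in the units of the state.
- readout.get_obs(): the state, without advancing time (a new reading comes with each control period).
- eyes.capture(name): name is "side" or "top"; returns the picture (480x640x3 uint8, red, green, blue); there is no depth.
- eyes.camera_info(name): a dict with "camera_matrix" (3x3 intrinsics, pixels), "k1" (the pictures are not rectified: a ray, as slopes to the right and down, at radius r is drawn at 1 + k1 r^2 times it, then the intrinsics apply), "view" (4x4, takes a point from world to camera coordinates). Camera axes: x right, y down, z forward; pixel columns grow to the right and rows downward; lengths in m; the calibration is good to about 2 mm. A picture is of the moment at which its call begins. camera_info takes no time and is no camera call.
- hand_in(): hands the job in; it is judged then, once.
The state is a dict: "time_s": time; "joint_positions": joint angles; "joint_vel": joint speeds; "effort": joint torques, N m; "position": TCP position; "tool_rot": TCP orientation; "ft_force": force on the tool from outside, world axes, zero at the start; "torque": the same for the moment, N m; "grip_width": opening from 0.0 (shut) to 1.0 (fully open); "gripper_force": force on a finger pad.
Only numpy, scipy, OpenCV 4.12 (cv2) and the standard library are available. Lean on these libraries where they do the work, as an engineer would, in place of code of your own. Each camera call takes 0.05 s, during which the arm holds its last target. There are 200 camera calls.

## Working session

There is one attempt and no reset: what is moved stays moved. The work goes in short steps, Python scripts to look and compute and a tool call to move; the robot and the scene stay as the last step left them, time stands still between calls to the robot, and variables do not carry over. Pictures are saved under pics/ and viewed, at most 10 in all, crops included, and the job is handed in when it is done.

Besides the shell and the picture viewer there is one more tool, called after "Emit:" as name(argument=value, ...), one argument or row to a line, values as JSON. send_rows: Moves the arm, as the interface text tells. Shifts and turns lie within -1 to 1; 1 stands for 50 cm of shift or 360 degrees of turn. Its arguments: {"type":"object","properties":{"deltas":{"type":"array"},"jaw":{"type":"number"},"squeeze":{"type":"number"}},"required":["deltas"]}

```bash
mkdir -p pics; python3 - <<'E'
from cell import readout, eyes, ctrl
import cv2
o=readout.get_obs(); print({k:o[k] for k in('time_s','position','tool_rot','ft_force','grip_width')}, ctrl.grip_depth)
for n in('side','top'):
    cv2.imwrite(f'pics/{n}0.png',eyes.capture(n)[:,:,::-1]); i=eyes.camera_info(n); print(n,i)
E
```

```text
{'time_s': 0.0, 'position': array([0.23980738, 0.54925015, 0.221833  ]), 'tool_rot': array([-2.81085821e-04,  2.04453897e-01,  9.78875785e-01, -8.49410259e-04]), 'ft_force': array([-0.05280076, -0.05789039, -0.09952559]), 'grip_width': 0.9973172243226096} 0.0187
side {'camera_matrix': array([[490.88359129,   0.        , 320.98336623],
       [  0.        , 490.88359129, 244.57925787],
       [  0.        ,   0.        ,   1.        ]]), 'k1': -0.00957477017398784, 'view': array([[-0.63521246,  0.7722678 , -0.0103716 ,  0.35421974],
       [ 0.62198662,  0.50354864, -0.59964274, -0.26677835],
       [-0.45786218, -0.38735154, -0.80020061,  1.64356735],
       [ 0.        ,  0.        ,  0.        ,  1.        ]])}
top {'camera_matrix': array([[615.98637438,   0.        , 326.47881749],
       [  0.        , 615.98637438, 247.44479083],
       [  0.        ,   0.        ,   1.        ]]), 'k1': -0.14686500976625233, 'view': array([[-6.85149834e-03, -9.99976126e-01, -8.97051774e-04,
         3.23022447e-02],
       [-9.98267751e-01,  6.89220858e-03, -5.84294065e-02,
         5.81472551e-01],
       [ 5.84341943e-02,  4.95168874e-04, -9.98291140e-01,
         1.89247977e+00],
       [ 0.00000000e+00,  0.00000000e+00,  0.00000000e+00,
         1.00000000e+00]])}
```

View pics/side0.png

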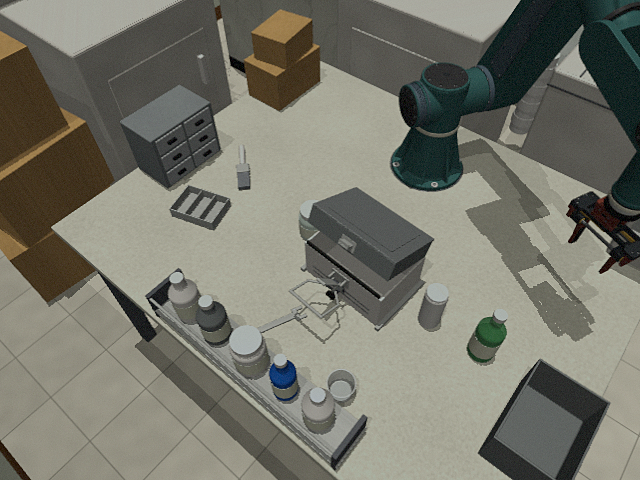

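View pics/top0.png

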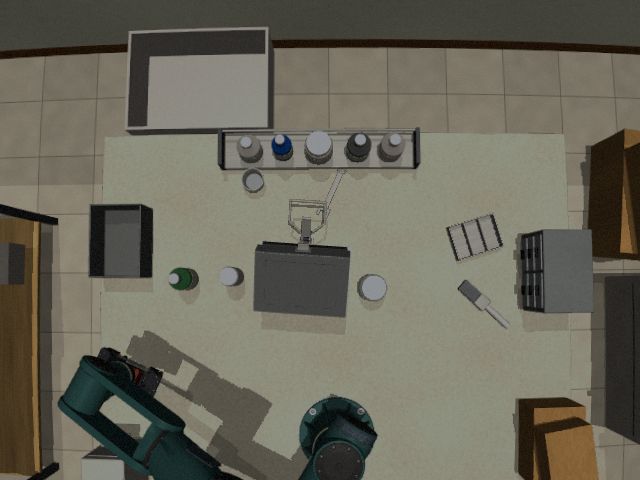

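The side view shows the tub at about (365,265) with the latch at (335,290). In the top view the lid spans (253..350, 245..317), the bar lies near (307,202) and the lever near (306,232). I'll zoom in on both.

```bash
python3 - <<'E'
import cv2
s=cv2.imread('pics/side0.png')[180:330,270:450]; t=cv2.imread('pics/top0.png')[165:325,240:370]
cv2.imwrite('pics/sc.png',cv2.resize(s,None,fx=4,fy=4,interpolation=cv2.INTER_CUBIC)[:600])
cv2.imwrite('pics/tc.png',cv2.resize(t,None,fx=3.75,fy=3.75,interpolation=cv2.INTER_CUBIC))
E
cat > h.py <<'E'
import numpy as np, cv2
from cell import readout, eyes, ctrl
def ray(n,u,v):
    i=eyes.camera_info(n);K=i['camera_matrix'];V=i['view']
    x,y=cv2.undistortPoints(np.array([[[u,v]]],float),K,np.array([i['k1'],0,0,0,0.]))[0,0]
    R=V[:3,:3]; d=R.T@[x,y,1]; return -R.T@V[:3,3], d/np.linalg.norm(d)
def plane(n,u,v,z):
    o,d=ray(n,u,v); return o+d*(z-o[2])/d[2]
def vplane(n,u,v,p,nr):   # plane through p with normal nr
    o,d=ray(n,u,v); return o+d*(np.dot(np.array(p)-o,nr)/np.dot(d,nr))
def tri(a,b):  # ('top',u,v),('side',u,v)
    (o1,d1),(o2,d2)=ray(*a),ray(*b)
    s=np.linalg.lstsq(np.c_[d1,-d2],o2-o1,rcond=None)[0]
    p,q=o1+s[0]*d1,o2+s[1]*d2; return (p+q)/2,np.linalg.norm(p-q)
def proj(n,P):
    i=eyes.camera_info(n);V=i['view']
    r=cv2.Rodrigues(V[:3,:3])[0]
    return cv2.projectPoints(np.array([P],float),r,V[:3,3],i['camera_matrix'],np.array([i['k1'],0,0,0,0.]))[0][0,0]
E
```

```text
(no output)
```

View pics/sc.png

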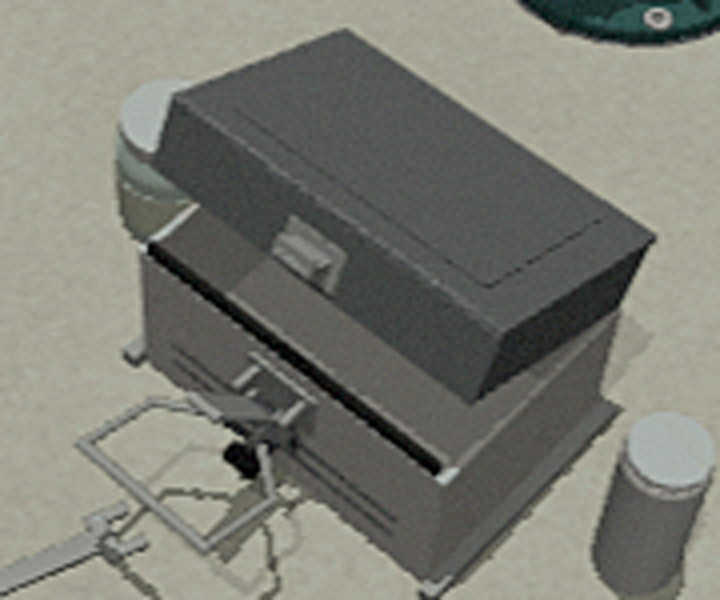

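View pics/tc.png

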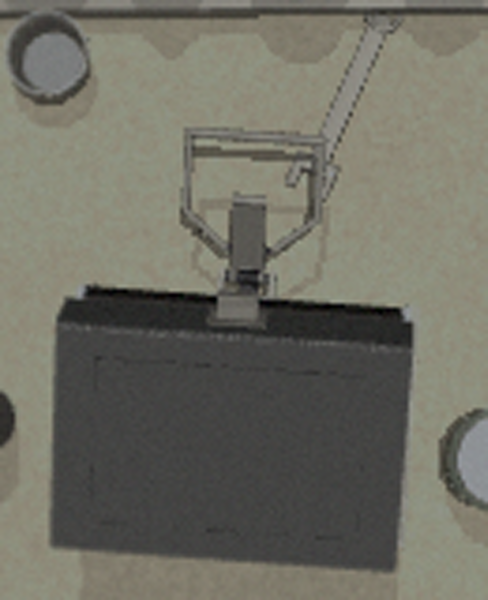

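The crops give these points:
- **Lid top front edge:** ends at top-view pixels (255,252) and (350,258).
- **Tub rim front corners:** (262,242) and (349,248).
- **Bar ends:** (290,200) and (327,202).
- **Lever tip:** about (307,217).
- **Wrench and scoop:** the wrench lies just beyond the loop and the scoop is at (253,180).

Next I'll triangulate them.

```bash
python3 - <<'E'
from h import *
np.set_printoptions(precision=4,suppress=True)
T=lambda x,y:('top',240+(x+.5)/3.75-.5,165+(y+.5)/3.75-.5); S=lambda x,y:('side',270+(x+.5)/4-.5,180+(y+.5)/4-.5)
for n,a,b in [('rim+y',T(82,290),S(447,475)),('rim-y',T(410,312),S(150,243)),('bar+y',T(187,131),S(205,549)),('bar-y',T(324,141),S(82,440)),('tip',T(250,197),S(197,400)),('lid+y',T(57,325),S(500,333)),('lid-y',T(412,348),S(178,95)),('back+y',T(52,545),S(655,238)),('back-y',T(396,570),S(347,30))]: print(n,*tri(a,b))
a=tri(T(82,290),S(447,475))[0];b=tri(T(410,312),S(150,243))[0]
print('rim z130',plane(*T(82,290),.13),plane(*T(410,312),.13),plane(*S(447,475),.13),plane(*S(150,243),.13))
E
```

```text
rim+y [0.5919 0.2176 0.1362] 0.0004733223662897114
rim-y [ 0.572  -0.0357  0.137 ] 0.003558436097664187
bar+y [0.7177 0.1348 0.1275] 0.0027621348183076073
bar-y [0.7083 0.0282 0.129 ] 0.00106602886742614
tip [0.6611 0.0836 0.1714] 0.004282956660995983
lid+y [0.5598 0.2214 0.2531] 0.004147805744083848
lid-y [ 0.5399 -0.0336  0.2556] 0.0009888095629614834
back+y [0.3972 0.2342 0.1863] 0.0019464159933604659
back-y [ 0.3763 -0.0229  0.1862] 0.000786065999545452
rim z130 [0.5924 0.2181 0.13  ] [ 0.5735 -0.0373  0.13  ] [0.5884 0.2161 0.13  ] [ 0.5671 -0.0378  0.13  ]
```

Emit:
send_rows(
  deltas=[
    [[0,0,0.08],0],
    [[0.05,-0.07,0.16],-0.02],
    [[0.1,-0.15,0.16],-0.04],
    [[0.15,-0.23,0.16],-0.06],
    [[0.2,-0.3,0.16],-0.08],
    [[0.24,-0.37,0.16],-0.1],
    [[0.28,-0.44,0.16],-0.12],
    [[0.33,-0.51,0.16],-0.14],
    [[0.38,-0.58,0.16],-0.16],
    [[0.42,-0.65,0.16],-0.18],
  ],
  jaw=1,
  squeeze=15,
)

```text
time_s: 0.93
position: [0.4381, 0.2435, 0.3025]
tool_rot: [-0.0, 0.697, 0.717, -0.0]
ft_force: [0.3, 0.9, 0.7]
grip_width: 0.282
gripper_force: 0.0
```

Emit:
send_rows(
  deltas=[
    [[0.04,-0.06,0],-0.017],
    [[0.08,-0.12,0],-0.017],
    [[0.12,-0.18,0],-0.017],
    [[0.17,-0.26,0],-0.017],
    [[0.17,-0.26,-0.02],-0.017],
    [[0.17,-0.26,-0.04],-0.017],
    [[0.17,-0.26,-0.06],-0.017],
    [[0.17,-0.26,-0.07],-0.017],
    [[0.17,-0.26,-0.07],-0.017],
    [[0.17,-0.26,-0.07],-0.017],
  ],
)

```text
time_s: 1.77
position: [0.5214, 0.1165, 0.2672]
tool_rot: [-0.001, 0.732, 0.682, -0.001]
ft_force: [0.7, -0.7, 0.5]
grip_width: 0.009
gripper_force: 0.0
```

Emit:
send_rows(
  deltas=[
    [[0.02,-0.04,0],0],
    [[0.025,-0.046,-0.02],0],
    [[0.03,-0.046,-0.035],0],
    [[0.035,-0.046,-0.05],0],
    [[0.045,-0.046,-0.065],0],
    [[0.05,-0.046,-0.08],0],
    [[0.06,-0.046,-0.09],0],
    [[0.07,-0.046,-0.1],0],
    [[0.076,-0.046,-0.11],0],
    [[0.08,-0.046,-0.12],0],
  ],
)

```text
time_s: 2.6
position: [0.5628, 0.0924, 0.2069]
tool_rot: [-0.0, 0.732, 0.681, -0.0]
ft_force: [0.4, -1.1, 1.8]
grip_width: 0.007
gripper_force: 0.7
```

Emit:
send_rows(
  deltas=[
    [[0,0,-0.002],0],
    [[0,0,-0.004],0],
    [[0,0,-0.006],0],
    [[0,0,-0.008],0],
    [[0,0,-0.01],0],
    [[0,0,-0.012],0],
    [[0,0,-0.014],0],
    [[0,0,-0.014],0],
    [[0,0,-0.014],0],
    [[0,0,-0.014],0],
  ],
)

```text
time_s: 3.43
position: [0.5623, 0.0923, 0.2005]
tool_rot: [-0.0, 0.732, 0.681, -0.0]
ft_force: [0.6, 0.0, 1.9]
grip_width: 0.003
gripper_force: 0.5
```

Emit:
send_rows(
  deltas=[
    [[0,0,-0.001],0],
    [[0,0,-0.002],0],
    [[0,0,-0.003],0],
    [[0,0,-0.004],0],
    [[0,0,-0.005],0],
    [[0,0,-0.006],0],
    [[0,0,-0.007],0],
    [[0,0,-0.007],0],
    [[0,0,-0.007],0],
    [[0,0,-0.007],0],
  ],
)

```text
time_s: 4.27
position: [0.5623, 0.0923, 0.197]
tool_rot: [-0.0, 0.732, 0.681, -0.0]
ft_force: [1.2, -0.5, 1.3]
grip_width: 0.002
gripper_force: 0.5
```

Emit:
send_rows(
  deltas=[
    [[0,0,-0.001],0],
    [[0,0,-0.001],0],
    [[0,0,-0.002],0],
    [[0,0,-0.002],0],
    [[0,0,-0.003],0],
    [[0,0,-0.003],0],
    [[0,0,-0.003],0],
    [[0,0,-0.003],0],
    [[0,0,-0.003],0],
    [[0,0,-0.003],0],
  ],
)

```text
time_s: 5.1
position: [0.5627, 0.0923, 0.1958]
tool_rot: [0.0, 0.732, 0.681, 0.0]
ft_force: [1.6, 0.4, 3.0]
grip_width: 0.01
gripper_force: 1.7
```

Emit:
send_rows(
  deltas=[
    [[0,0,-0.001],0],
    [[0,0,-0.001],0],
    [[0,0,-0.002],0],
    [[0,0,-0.002],0],
    [[0,0,-0.002],0],
    [[0,0,-0.002],0],
    [[0,0,-0.002],0],
    [[0,0,-0.002],0],
    [[0,0,-0.002],0],
    [[0,0,-0.002],0],
  ],
)

```text
time_s: 5.93
position: [0.5629, 0.0923, 0.1953]
tool_rot: [0.0, 0.732, 0.681, 0.0]
ft_force: [0.2, -0.5, 7.6]
grip_width: 0.009
gripper_force: 3.4
```

Emit:
send_rows(
  deltas=[
    [[0,0,0.03],0],
    [[0,0,0.08],0],
    [[0,0,0.14],0],
    [[0,0,0.2],0],
    [[0,0,0.2],0],
    [[0,0,0.2],0],
    [[0,0,0.2],0],
    [[0,0,0.2],0],
    [[0,0,0.2],0],
    [[0,0,0.2],0],
  ],
  jaw=0.3,
)

```text
time_s: 6.77
position: [0.5617, 0.0923, 0.2932]
tool_rot: [-0.001, 0.732, 0.681, -0.001]
ft_force: [-0.6, 0.1, 0.0]
grip_width: 0.349
gripper_force: 0.0
```

```bash
python3 - <<'E'
from h import *
s=eyes.capture('side')[:,:,::-1]; t=eyes.capture('top')[:,:,::-1]
cv2.imwrite('pics/s1.png',s);cv2.imwrite('pics/t1.png',t)
c=np.hstack([cv2.resize(s[180:330,270:370],None,fx=4,fy=4,interpolation=2),cv2.resize(t[170:320,255:355],None,fx=4,fy=4,interpolation=2)])
cv2.imwrite('pics/c1.png',c); print(readout.get_obs()['position'],c.shape)
E
```

```text
[0.56204914 0.09225951 0.29374163] (600, 800, 3)
```

View pics/c1.png

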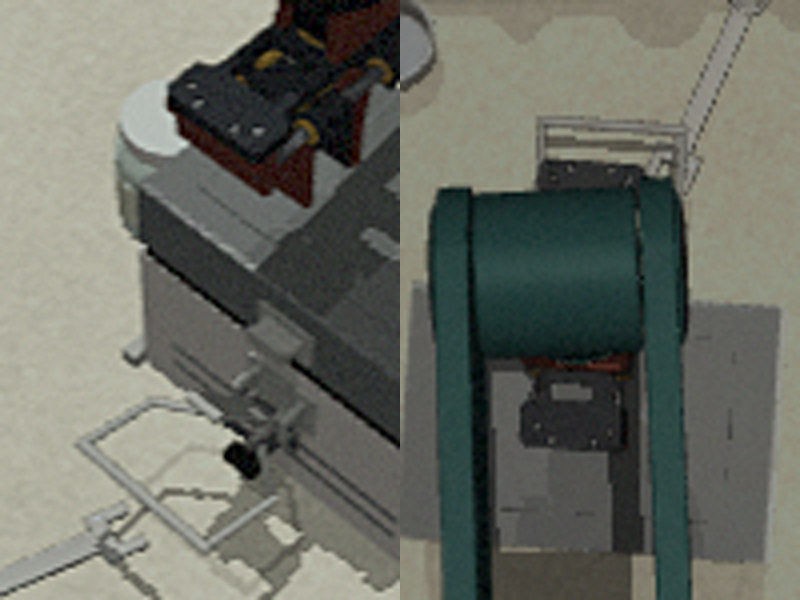

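The lid is down on its gasket and the loop still hangs outward, with its bar ends at about (82,440) and (205,549) in the crop. The gripper body's long side runs along the closing direction. Next I go to the pinch point on the bar.

Emit:
send_rows(
  deltas=[
    [[0.07,0.01,0],0],
    [[0.15,0.02,0],0],
    [[0.22,0.03,0],0],
    [[0.308,0.042,0],0],
    [[0.308,0.042,-0.06],0],
    [[0.308,0.042,-0.12],0],
    [[0.308,0.042,-0.18],0],
    [[0.308,0.042,-0.2],0],
    [[0.308,0.042,-0.2],0],
    [[0.308,0.042,-0.2],0],
  ],
)

```text
time_s: 7.7
position: [0.7164, 0.1133, 0.1948]
tool_rot: [-0.0, 0.732, 0.681, -0.0]
ft_force: [1.0, -0.1, 0.3]
grip_width: 0.347
gripper_force: 0.0
```

```bash
python3 - <<'E'
from h import *
s=eyes.capture('side')[:,:,::-1]
cv2.imwrite('pics/s2.png',cv2.resize(s[180:330,250:420],None,fx=4,fy=4,interpolation=2)); print(readout.get_obs()['position'],proj('side',readout.get_obs()['position']))
E
```

```text
[0.71741387 0.11335705 0.19632859] [313.94098354 296.91768071]
```

View pics/s2.png

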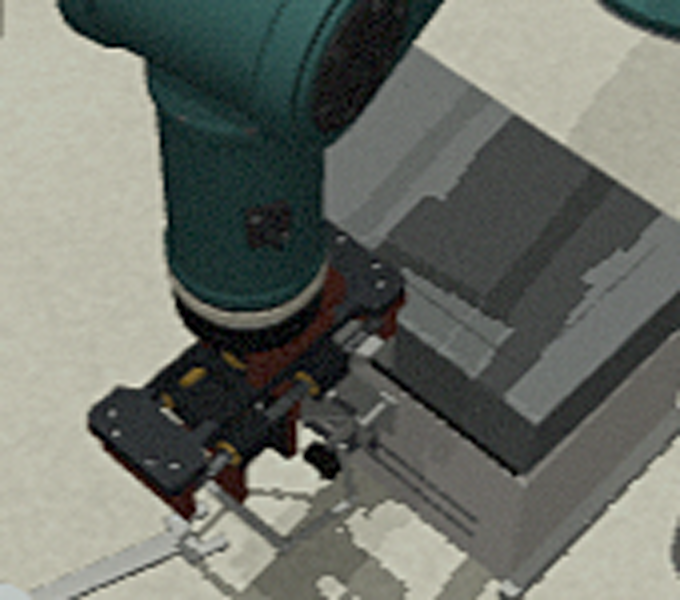

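The open fingers stand above the bar, with the TCP at crop (256,468) and the bar between (205,490) and (280,548). I'll descend and close.

Emit:
send_rows(
  deltas=[
    [[0,0,-0.04],0],
    [[0,0,-0.07],0],
    [[0,0,-0.1],0],
    [[0,0,-0.12],0],
    [[0,0,-0.14],0],
    [[0,0,-0.15],0],
    [[0,0,-0.162],0],
    [[0,0,-0.162],0],
    [[0,0,-0.162],0],
    [[0,0,-0.162],0],
  ],
)

```text
time_s: 8.58
position: [0.717, 0.1133, 0.1143]
tool_rot: [0.0, 0.732, 0.681, 0.0]
ft_force: [0.7, -0.4, 0.2]
grip_width: 0.351
gripper_force: 0.0
```

Emit:
send_rows(
  deltas=[
    [[0,0,0],0],
    [[0,0,0],0],
    [[0,0,0],0],
    [[0,0,0],0],
    [[0,0,0],0],
    [[0,0,0],0],
    [[0,0,0],0],
    [[0,0,0],0],
    [[0,0,0],0],
    [[0,0,0],0],
  ],
  jaw=1,
  squeeze=8,
)

```text
time_s: 9.42
position: [0.7148, 0.1133, 0.1128]
tool_rot: [-0.001, 0.732, 0.681, -0.001]
ft_force: [-5.0, -0.4, -1.2]
grip_width: 0.084
gripper_force: 8.0
```

Emit:
send_rows(
  deltas=[
    [[-0.006,0,0.004],0],
    [[-0.01,0.0005,0.015],0],
    [[-0.017,0.001,0.029],0],
    [[-0.026,0.0015,0.042],0],
    [[-0.036,0.0025,0.055],0],
    [[-0.046,0.003,0.066],0],
    [[-0.058,0.004,0.078],0],
    [[-0.058,0.004,0.078],0],
    [[-0.058,0.004,0.078],0],
    [[-0.058,0.004,0.078],0],
  ],
)

```text
time_s: 10.25
position: [0.688, 0.1154, 0.1531]
tool_rot: [0.0, 0.732, 0.681, 0.001]
ft_force: [2.8, 1.4, 2.2]
grip_width: 0.084
gripper_force: 8.0
```

Emit:
send_rows(
  deltas=[
    [[-0.008,0.0005,0.007],0],
    [[-0.017,0.001,0.013],0],
    [[-0.026,0.002,0.019],0],
    [[-0.036,0.003,0.026],0],
    [[-0.046,0.0035,0.031],0],
    [[-0.055,0.0043,0.035],0],
    [[-0.065,0.005,0.038],0],
    [[-0.075,0.006,0.042],0],
    [[-0.084,0.0067,0.043],0],
    [[-0.084,0.0067,0.043],0],
  ],
)

```text
time_s: 11.08
position: [0.6443, 0.1186, 0.1743]
tool_rot: [-0.0, 0.732, 0.681, -0.0]
ft_force: [1.1, 0.6, -1.0]
grip_width: 0.084
gripper_force: 8.0
```

Emit:
send_rows(
  deltas=[
    [[-0.008,0.0005,0.001],0],
    [[-0.016,0.001,0.002],0],
    [[-0.024,0.002,0.003],0],
    [[-0.03,0.0025,0.003],0],
    [[-0.036,0.003,0.003],0],
    [[-0.042,0.0035,0.002],0],
    [[-0.05,0.004,0.001],0],
    [[-0.058,0.0047,0],0],
    [[-0.058,0.0047,0],0],
    [[-0.058,0.0047,0],0],
  ],
)

```text
time_s: 11.92
position: [0.6159, 0.1209, 0.174]
tool_rot: [-0.0, 0.732, 0.681, -0.0]
ft_force: [0.7, -1.3, 1.0]
grip_width: 0.082
gripper_force: 8.0
```

Emit:
send_rows(
  deltas=[
    [[0,0,0],0],
    [[0,0,0],0],
    [[0,0,0],0],
    [[0,0,0],0],
    [[0,0,0.02],0],
    [[0,0,0.04],0],
    [[0,0,0.08],0],
    [[0,0,0.12],0],
    [[0,0,0.16],0],
    [[0,0,0.16],0],
  ],
  jaw=0.6,
)

```text
time_s: 12.75
position: [0.6195, 0.1213, 0.2599]
tool_rot: [0.003, 0.732, 0.681, 0.003]
ft_force: [0.5, 0.5, 1.1]
grip_width: 0.2
gripper_force: 0.0
```

Emit:
send_rows(
  deltas=[
    [[0.03,0,0.03],0.02],
    [[0.07,0,0.06],0.04],
    [[0.1,0,0.08],0.06],
    [[0.14,0,0.1],0.08],
    [[0.18,0,0.12],0.1],
    [[0.18,0.05,0.12],0.12],
    [[0.18,0.13,0.12],0.14],
    [[0.18,0.21,0.12],0.16],
    [[0.18,0.29,0.12],0.18],
    [[0.18,0.36,0.12],0.2],
  ],
  jaw=1,
)

```text
time_s: 13.58
position: [0.7061, 0.3033, 0.314]
tool_rot: [-0.0, 0.192, 0.981, 0.0]
ft_force: [0.4, -1.3, 0.2]
grip_width: 0.005
gripper_force: 0.0
```

```bash
python3 - <<'E'
from h import *
s=eyes.capture('side')[:,:,::-1]; t=eyes.capture('top')[:,:,::-1]
cv2.imwrite('pics/s3f.png',s);cv2.imwrite('pics/t3f.png',t)
c=np.hstack([cv2.resize(s[210:310,290:370],None,fx=5,fy=5,interpolation=2),cv2.resize(t[190:290,265:345],None,fx=5,fy=5,interpolation=2)])
cv2.imwrite('pics/c3.png',c); print(readout.get_obs()['position'],readout.get_obs()['tool_rot'])
E
```

```text
[0.70526718 0.30709524 0.31332314] [-6.08352690e-04  1.91015084e-01  9.81586342e-01  1.05900295e-03]
```

View pics/c3.png

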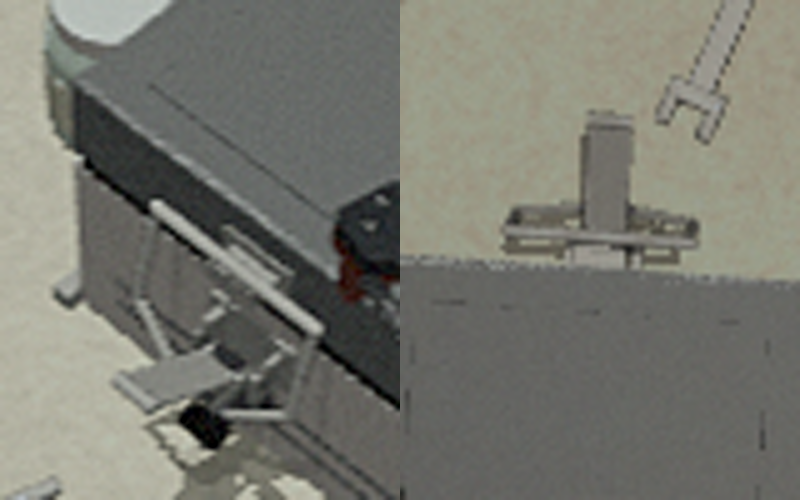

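```bash
python3 - <<'E'
from h import *
np.set_printoptions(precision=4,suppress=True)
T=lambda x,y:('top',265+(x-400+.5)/5-.5,190+(y+.5)/5-.5); S=lambda x,y:('side',290+(x+.5)/5-.5,210+(y+.5)/5-.5)
P0=np.array([.584,.091,0]);o=np.array([.997,-.078,0])
for n,a,b in [('bar+y',T(505,231),S(320,330)),('bar-y',T(697,242),S(156,205)),('tip',T(610,118),S(135,395)),('tip+y',T(587,120),S(155,407)),('tip-y',T(632,124),S(115,380)),('bodytri-lidedge',T(405,258),S(399,395)),('keeper front top?',T(600,266),S(255,272))]:
  p,e=tri(a,b); print(n,p,e,'out',(p-P0)@o)
for v in (258,270): print(plane(*T(600,v),.196))
print(plane(*T(600,238),.175))
E
```

```text
bar+y [0.6063 0.1435 0.1816] 0.0012114515901325079 out 0.018125851927265794
bar-y [0.5988 0.0353 0.1811] 0.0005888287159079824 out 0.019075510038644754
tip [0.6741 0.0847 0.1485] 0.0010181522727750476 out 0.09030246138694649
tip+y [0.6733 0.0975 0.1495] 0.002382399180971808 out 0.08853589919977618
tip-y [0.6715 0.0713 0.1452] 0.0031261960591456093 out 0.08879089951807118
bodytri-lidedge [0.5972 0.1951 0.1636] 0.018063488107428777 out 0.0050762924079880796
keeper front top? [0.5875 0.0903 0.1603] 0.001438016414179871 out 0.0035327530243393444
[0.5892 0.0896 0.196 ]
[0.5825 0.0896 0.196 ]
[0.6021 0.0903 0.175 ]
```

The bar now rests on top of the lip at out 18 mm, z 180 mm. During the swing the lever sank to about 1.5. I'll push the lever's tip back up from outside so that the bar drops in.

Emit:
send_rows(
  deltas=[
    [[-0.008,-0.08,-0.03],0.015],
    [[-0.008,-0.16,-0.07],0.03],
    [[-0.008,-0.24,-0.1],0.045],
    [[-0.008,-0.32,-0.12],0.0486],
    [[-0.008,-0.4,-0.14],0.0486],
    [[-0.008,-0.45,-0.16],0.0486],
    [[-0.008,-0.45,-0.22],0.0486],
    [[-0.008,-0.45,-0.29],0.0486],
    [[-0.008,-0.45,-0.366],0.0486],
    [[-0.008,-0.45,-0.366],0.0486],
  ],
)

```text
time_s: 14.52
position: [0.6967, 0.0745, 0.1234]
tool_rot: [-0.007, 0.045, 0.999, -0.001]
ft_force: [-1.4, 0.1, -0.8]
grip_width: 0.002
gripper_force: 0.0
```

Emit:
send_rows(
  deltas=[
    [[0,0.016,0.01],0],
    [[-0.01,0.017,0.01],0],
    [[-0.02,0.018,0.01],0],
    [[-0.03,0.019,0.01],0],
    [[-0.04,0.02,0.01],0],
    [[-0.05,0.02,0.01],0],
    [[-0.06,0.02,0.01],0],
    [[-0.066,0.02,0.01],0],
    [[-0.07,0.02,0.01],0],
    [[-0.07,0.02,0.01],0],
  ],
)

```text
time_s: 15.35
position: [0.6797, 0.0864, 0.1441]
tool_rot: [0.014, 0.044, 0.999, 0.001]
ft_force: [16.5, 2.1, 12.5]
grip_width: 0.008
gripper_force: 8.5
```

The finger jammed end-on against the handle, so I back off at once. I'll pinch the handle's sides instead and swing it up.

Emit:
send_rows(
  deltas=[
    [[0.03,0,0],0],
    [[0.06,0,0],0],
    [[0.08,0,0],0],
    [[0.08,0,0],0],
    [[0.08,0,0.05],0],
    [[0.08,0,0.1],0],
    [[0.08,0,0.14],0],
    [[0.08,0,0.14],0],
    [[0.08,0,0.14],0],
    [[0.08,0,0.14],0],
  ],
  jaw=-0.15,
)

```text
time_s: 16.18
position: [0.7063, 0.086, 0.2054]
tool_rot: [-0.001, 0.044, 0.999, -0.0]
ft_force: [0.1, 0.2, -0.3]
grip_width: 0.578
gripper_force: 0.0
```

```bash
python3 - <<'E'
from h import *
o=readout.get_obs(); print(o['position'],o['tool_rot'],o['ft_force'],o['grip_width'])
s=eyes.capture('side')[:,:,::-1]
cv2.imwrite('pics/c4.png',cv2.resize(s[200:320,270:390],None,fx=5,fy=5,interpolation=2))
E
```

```text
[0.70625745 0.08603719 0.2053992 ] [-7.03507999e-04  4.40539081e-02  9.99028901e-01 -1.16109361e-04] [ 0.1016434   0.15650313 -0.29889935] 0.5779465580268287
```

View pics/c4.png

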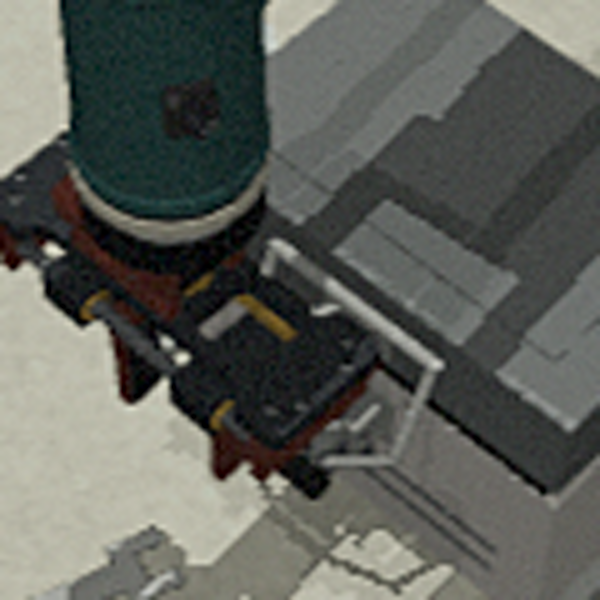

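The bar ends are now at about side pixels (324,250) and (358,273), so the bar has moved inward, probably behind the lip. The gripper hides the lever, so I move aside and check.

Emit:
send_rows(
  deltas=[
    [[0.02,0.02,0.06],0],
    [[0.02,0.08,0.12],0],
    [[0.02,0.16,0.16],0],
    [[0.02,0.24,0.16],0],
    [[0.02,0.32,0.16],0],
    [[0.02,0.36,0.16],0],
    [[0.02,0.4,0.16],0],
    [[0.02,0.4,0.16],0],
    [[0.02,0.4,0.16],0],
    [[0.02,0.4,0.16],0],
  ],
  jaw=1,
)

```text
time_s: 17.07
position: [0.717, 0.285, 0.2847]
tool_rot: [-0.001, 0.044, 0.999, -0.001]
ft_force: [-0.2, -0.9, -0.4]
grip_width: 0.006
gripper_force: 0.0
```

```bash
python3 - <<'E'
from h import *
s=eyes.capture('side')[:,:,::-1]; t=eyes.capture('top')[:,:,::-1]
c=np.hstack([cv2.resize(s[210:310,290:370],None,fx=5,fy=5,interpolation=2),cv2.resize(t[190:290,265:345],None,fx=5,fy=5,interpolation=2)])
cv2.imwrite('pics/c5.png',c); o=readout.get_obs();print(o['position'],o['tool_rot'])
E
```

```text
[0.71746397 0.28437266 0.28546805] [-5.14889266e-04  4.48388523e-02  9.98993983e-01 -4.82929289e-04]
```

View pics/c5.png

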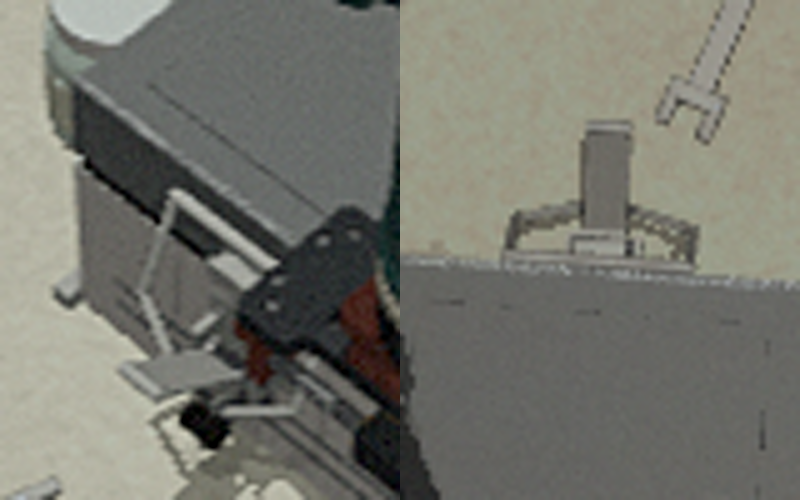

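The bar now lies against the lid's face behind the lip, at crop (505..695, 258). The lever tip is at (610,125) in the top crop and (142,382) in the side crop.

```bash
python3 - <<'E'
from h import *
np.set_printoptions(precision=4,suppress=True)
T=lambda x,y:('top',265+(x-400+.5)/5-.5,190+(y+.5)/5-.5); S=lambda x,y:('side',290+(x+.5)/5-.5,210+(y+.5)/5-.5)
P0=np.array([.584,.091,0]);o=np.array([.997,-.078,0])
for n,a,b in [('tip',T(609,123),S(140,380)),('bar-y',T(692,263),S(175,192))]:
  p,e=tri(a,b); print(n,p,e,'out',(p-P0)@o,np.degrees(np.arctan2(p[2]-.095,(p-P0)@o-.018)))
E
```

```text
tip [0.6702 0.085  0.1575] 0.0011999037655272017 out 0.08642422387889817 42.38648704195984
bar-y [0.5869 0.038  0.1818] 0.00015216430196684144 out 0.0070689341689353525 97.18148356276608
```

Emit:
send_rows(
  deltas=[
    [[0,-0.06,0],0],
    [[0,-0.13,0],0],
    [[-0.03,-0.2,0],0],
    [[-0.06,-0.27,0],0],
    [[-0.1,-0.34,0],0],
    [[-0.142,-0.39,0],0],
    [[-0.142,-0.397,-0.06],0],
    [[-0.142,-0.397,-0.12],0],
    [[-0.142,-0.397,-0.17],0],
    [[-0.142,-0.397,-0.17],0],
  ],
)

```text
time_s: 18.0
position: [0.6425, 0.0856, 0.1961]
tool_rot: [-0.005, 0.045, 0.999, -0.0]
ft_force: [-0.9, -0.7, -0.4]
grip_width: 0.005
gripper_force: 0.0
```

Emit:
send_rows(
  deltas=[
    [[0,0,-0.02],0],
    [[0,0,-0.04],0],
    [[0,0,-0.06],0],
    [[0,0,-0.07],0],
    [[0,0,-0.08],0],
    [[0,0,-0.09],0],
    [[0,0,-0.09],0],
    [[0,0,-0.09],0],
    [[0,0,-0.09],0],
    [[0,0,-0.09],0],
  ],
)

```text
time_s: 18.83
position: [0.6468, 0.0876, 0.1566]
tool_rot: [0.0, 0.044, 0.999, -0.0]
ft_force: [-1.2, 0.5, 0.3]
grip_width: 0.007
gripper_force: 0.0
```

Emit:
send_rows(
  deltas=[
    [[0.001,-0.002,-0.01],0],
    [[0.003,-0.003,-0.022],0],
    [[0.011,-0.003,-0.032],0],
    [[0.019,-0.004,-0.043],0],
    [[0.025,-0.004,-0.055],0],
    [[0.031,-0.005,-0.067],0],
    [[0.031,-0.005,-0.067],0],
    [[0.031,-0.005,-0.067],0],
    [[0.031,-0.005,-0.067],0],
    [[0.031,-0.005,-0.067],0],
  ],
)

```text
time_s: 19.67
position: [0.6617, 0.085, 0.1226]
tool_rot: [-0.0, 0.044, 0.999, -0.0]
ft_force: [-1.4, 0.1, 1.3]
grip_width: 0.006
gripper_force: 0.5
```

Emit:
send_rows(
  deltas=[
    [[0.003,0,-0.008],0],
    [[0.006,0,-0.017],0],
    [[0.008,-0.001,-0.025],0],
    [[0.012,-0.001,-0.034],0],
    [[0.016,-0.001,-0.043],0],
    [[0.02,-0.002,-0.052],0],
    [[0.026,-0.002,-0.063],0],
    [[0.032,-0.0025,-0.075],0],
    [[0.032,-0.0025,-0.075],0],
    [[0.032,-0.0025,-0.075],0],
  ],
)

```text
time_s: 20.5
position: [0.6784, 0.0838, 0.0847]
tool_rot: [0.0, 0.044, 0.999, 0.0]
ft_force: [0.1, 0.1, 2.5]
grip_width: 0.004
gripper_force: 1.0
```

Emit:
send_rows(
  deltas=[
    [[-0.001,0,-0.006],0],
    [[-0.003,0,-0.012],0],
    [[-0.005,0,-0.023],0],
    [[-0.008,0.0005,-0.03],0],
    [[-0.011,0.0005,-0.037],0],
    [[-0.014,0.001,-0.044],0],
    [[-0.014,0.001,-0.044],0],
    [[-0.014,0.001,-0.044],0],
    [[-0.014,0.001,-0.044],0],
    [[-0.014,0.001,-0.044],0],
  ],
)

```text
time_s: 21.33
position: [0.671, 0.0842, 0.0631]
tool_rot: [0.0, 0.044, 0.999, -0.0]
ft_force: [0.3, -0.5, -0.6]
grip_width: 0.002
gripper_force: 0.0
```

Emit:
send_rows(
  deltas=[
    [[-0.002,0,-0.003],0],
    [[-0.004,0,-0.006],0],
    [[-0.006,0,-0.009],0],
    [[-0.008,0.0005,-0.012],0],
    [[-0.01,0.0005,-0.015],0],
    [[-0.012,0.001,-0.018],0],
    [[-0.014,0.001,-0.021],0],
    [[-0.0156,0.001,-0.023],0],
    [[-0.0156,0.001,-0.023],0],
    [[-0.0156,0.001,-0.023],0],
  ],
)

```text
time_s: 22.17
position: [0.6631, 0.0847, 0.0516]
tool_rot: [-0.0, 0.044, 0.999, -0.0]
ft_force: [-0.5, -0.3, -0.7]
grip_width: 0.005
gripper_force: 0.0
```

Emit:
send_rows(
  deltas=[
    [[-0.001,0,-0.001],0],
    [[-0.002,0,-0.002],0],
    [[-0.003,0,-0.0035],0],
    [[-0.004,0,-0.0045],0],
    [[-0.005,0,-0.006],0],
    [[-0.006,0,-0.007],0],
    [[-0.007,0.0005,-0.008],0],
    [[-0.008,0.0005,-0.009],0],
    [[-0.008,0.0005,-0.009],0],
    [[-0.008,0.0005,-0.009],0],
  ],
)

```text
time_s: 23.0
position: [0.6591, 0.085, 0.0471]
tool_rot: [-0.0, 0.044, 0.999, -0.0]
ft_force: [0.2, 0.4, -0.3]
grip_width: 0.006
gripper_force: 0.0
```

Emit:
send_rows(
  deltas=[
    [[-0.001,0,-0.001],0],
    [[-0.002,0,-0.002],0],
    [[-0.003,0,-0.003],0],
    [[-0.004,0,-0.004],0],
    [[-0.005,0,-0.005],0],
    [[-0.006,0,-0.006],0],
    [[-0.007,0,-0.007],0],
    [[-0.0086,0.0005,-0.008],0],
    [[-0.0086,0.0005,-0.008],0],
    [[-0.0086,0.0005,-0.008],0],
  ],
)

```text
time_s: 23.83
position: [0.6582, 0.0851, 0.0454]
tool_rot: [0.003, 0.044, 0.999, -0.0]
ft_force: [2.8, -0.3, 9.5]
grip_width: 0.004
gripper_force: 4.2
```

Emit:
send_rows(
  deltas=[
    [[-0.001,0,0],0],
    [[-0.002,0,0],0],
    [[-0.003,0,0],0],
    [[-0.004,0,0],0],
    [[-0.005,0,0],0],
    [[-0.006,0,0],0],
    [[-0.006,0,0],0],
    [[-0.006,0,0],0],
    [[-0.006,0,0],0],
    [[-0.006,0,0],0],
  ],
)

```text
time_s: 24.67
position: [0.6578, 0.085, 0.0457]
tool_rot: [0.006, 0.044, 0.999, 0.0]
ft_force: [8.2, -0.1, 6.1]
grip_width: 0.007
gripper_force: 4.9
```

Emit:
send_rows(
  deltas=[
    [[-0.001,0,-0.0005],0],
    [[-0.002,0,-0.001],0],
    [[-0.0035,0,-0.002],0],
    [[-0.0035,0,-0.002],0],
    [[-0.0035,0,-0.002],0],
    [[-0.0035,0,-0.002],0],
    [[-0.0035,0,-0.002],0],
    [[-0.0035,0,-0.002],0],
    [[-0.0035,0,-0.002],0],
    [[-0.0035,0,-0.002],0],
  ],
)

```text
time_s: 25.5
position: [0.6577, 0.0851, 0.0456]
tool_rot: [0.007, 0.044, 0.999, 0.0]
ft_force: [9.9, 0.6, 7.8]
grip_width: 0.004
gripper_force: 6.3
```

Emit:
send_rows(
  deltas=[
    [[-0.0006,0,-0.0003],0],
    [[-0.0006,0,-0.0003],0],
    [[-0.0006,0,-0.0003],0],
    [[-0.0006,0,-0.0003],0],
    [[-0.0006,0,-0.0003],0],
    [[-0.0006,0,-0.0003],0],
    [[-0.0006,0,-0.0003],0],
    [[-0.0006,0,-0.0003],0],
    [[-0.0006,0,-0.0003],0],
    [[-0.0006,0,-0.0003],0],
  ],
)

```text
time_s: 26.33
position: [0.6577, 0.085, 0.0456]
tool_rot: [0.008, 0.044, 0.999, 0.0]
ft_force: [9.8, -0.1, 7.7]
grip_width: 0.004
gripper_force: 6.5
```

Emit:
send_rows(
  deltas=[
    [[0.012,0,0.01],0],
    [[0.024,0,0.02],0],
    [[0.04,0,0.04],0],
    [[0.06,0,0.08],0],
    [[0.08,0,0.14],0],
    [[0.1,0,0.2],0],
    [[0.1,0,0.28],0],
    [[0.1,0,0.36],0],
    [[0.1,0,0.42],0],
    [[0.1,0,0.44],0],
  ],
)

```text
time_s: 27.17
position: [0.7018, 0.0854, 0.2678]
tool_rot: [0.003, 0.044, 0.999, 0.0]
ft_force: [1.3, -0.5, 0.2]
grip_width: 0.002
gripper_force: 0.0
```

Emit:
send_rows(
  deltas=[
    [[0,0.08,0.03],0],
    [[0,0.16,0.06],0],
    [[0,0.24,0.06],0],
    [[0,0.32,0.06],0],
    [[0,0.4,0.06],0],
    [[-0.02,0.48,0.06],0],
    [[-0.06,0.56,0.06],0],
    [[-0.1,0.64,0.06],0],
    [[-0.1,0.64,0.06],0],
    [[-0.1,0.64,0.06],0],
  ],
)

```text
time_s: 28.0
position: [0.647, 0.408, 0.29]
tool_rot: [-0.002, 0.042, 0.999, -0.001]
ft_force: [0.1, 0.2, -0.1]
grip_width: 0.005
gripper_force: 0.0
```

```bash
python3 - <<'E'
from h import *
s=eyes.capture('side')[:,:,::-1]; t=eyes.capture('top')[:,:,::-1]
c=np.hstack([cv2.resize(s[210:310,290:370],None,fx=5,fy=5,interpolation=2),cv2.resize(t[160:290,240:344],None,fx=3.846,fy=3.846,interpolation=2)])
cv2.imwrite('pics/c6.png',c); o=readout.get_obs();print(o['position'],o['ft_force'],o['time_s'])
E
```

```text
[0.64949115 0.40451064 0.29068559] [-0.20766456  0.08017572 -0.24891688] 28.1
```

View pics/c6.png

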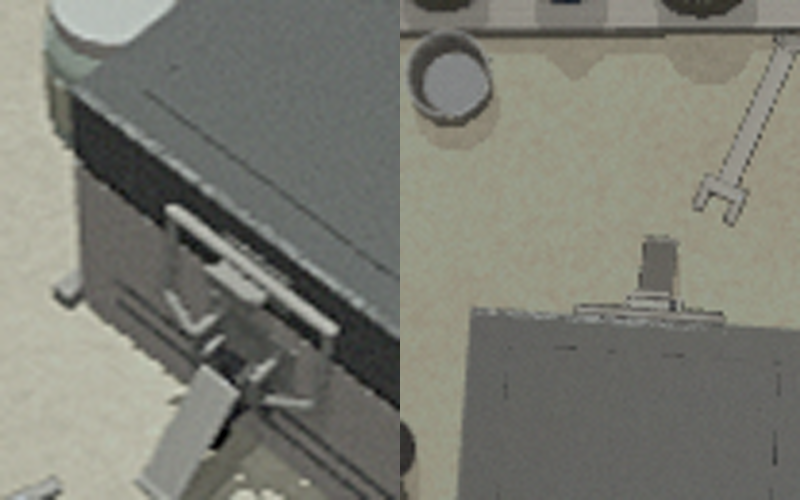

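The lever is down on its stop, with its handle running from (215,375) to (165,490). The bar sits in the keeper behind the lip, from (170,210) to (335,330). The lid is tight, and the scoop and wrench haven't moved.

```bash
python3 -c "
from cell import hand_in
print(hand_in())"
```

```text
the job is handed in; nothing more can be done
None
```

The tub is shut and latched, with a final push of about 12.5 N on the lever held for at least 0.8 s, and I handed the job in at 28 s; however, the wrist read about 20.7 N when a finger jammed on the handle's end mid-job, so the 20 N limit was probably exceeded briefly.

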